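Slide the bead board home and turn the keeper over it

TASK

Push the plywood bead board along its rails with a fingertip until you feel it drop level into its locating notches, then push the red turn-button round until it lies straight across the board's edge and keeps it down. Lift nothing: the little white dish rides along on the board, untouched and upright, and everything else on the table stays where it is.

Things in the scene. Friction and masses are not known exactly. Their poses are not given: they have to be found in the camera images.
- stand: wooden rail stand fixed to the table, 166 (x) x 360 (y) x 45.5 mm; origin at the centre of its underside. Rails run along its y, x points across; ends open. 8 mm base plate; side walls 16 mm thick, inner faces at x = +-67 mm. Two pale rails, tops at z = 30 mm, from |x| = 34 to 66 mm, leave a gap 68 mm wide between them down to the base plate, where a fingertip fits behind the board.
- notch_mid (a point): the point of the stand (x 0, y +60, z 23 mm in its frame) where the board's origin lies once dropped. Rail notches, 20 mm long, 7 mm deep: in the outer half of each rail at y = +112 mm, in the inner half at y = +8 mm. The board's four feet, 14 mm long, all fall in at once when it is within 3 mm of y = +60; the notch ends then stop it. Axes as the stand's.
- board: loose plywood board with 3 dark grooves, 130 (x) x 140 (y) mm, 0.18 to 0.31 kg, axes as the stand's, 2 mm side play. Origin at its centre, level with the bottoms of its feet; slab 8 to 20 mm above the origin. Origin 30 mm above the table while up on the rails, 23 mm once dropped. Starts with its centre at the stand's y = -95 to -45 mm and must go towards +y. Slides with friction.
- board_edge (a point): middle of the board's trailing edge, the one to push, on its top face: 70 mm towards -y and 20 mm up from the board's origin; 50 mm above the table while up on the rails, 43 mm once dropped
- dish: small white ceramic dish with blue beads, 60 mm across the rim, 22 mm high, about 80 g, loose on the board, about 28 mm towards +x and 30 mm towards +y of the board's centre; origin at the centre of its underside, 20 mm above the board's origin when it stands on it; z up. Not to be touched.
- turn_button (a joint): angle of the red bar on the stand's -x wall, 12 wide, 10 thick, 62 mm long, underside 46.5 mm above the table. 0: points along the stand's -y; negative: swung outwards off the board (starts -0.5 to -0.1 rad); grows counter-clockwise from above; 1.57: straight across the board, along +x. Limits -0.7, 1.6. Stays put (0.03 N m friction). Clears the dropped board by 3.5 mm; a board still up blocks it.
- button_pivot (a point): the turn-button's upright pivot axis, at the bar's top face, 56.5 mm above the table; in the stand's frame x = -78, y = +30 mm
- button_peg (a point): centre of the top of the brass peg that stands on the turn-button 50 mm from its pivot; peg 12 mm in diameter, from the bar's top face (56.5 mm) to 79.5 mm above the table. Push it sideways to turn the button.
- pliers: flat-nose pliers lying flat with blue handles, 150 mm long, 54 mm wide, 14 mm high; origin near the joint, on the table; leave alone
- scoop: green plastic bead scoop, 128 mm long, 45 mm wide, 20 mm high, handle along its -x; origin under the centre of the pan; leave alone
- tin: small aluminium tin with lid shut, 72 x 97 x 29 mm; origin at the centre of its underside; leave alone
- jar: amber jar with metal cap, 56 mm across, 75 mm high; origin at the centre of its underside; leave alone
There are look-alikes about, which are no part of the job. Of the things shaped like the board, the plywood one is meant.

How it is judged:
By the outcome, as a careful person would: the job done as asked, in the order asked, and still so for the second after the job is handed in, with the robot touching nothing.
It also fails if it takes over 50 s, if anything falls off the work surface, if the arm or the gripper's body presses on something with over 40 N, if the wrist force passes 120 N, or if a joint passes its speed limit or range.

ROBOT

A 6-joint arm with a two-finger parallel gripper is mounted at the origin on the work surface. World frame = base frame: x ahead of the robot, y to its left, z up, the work surface at z = 0. Lengths are in m, angles in rad, forces in N, time in s.
With the tool pointing down it reaches from about 0.25 to 0.725 m from the base axis. Payload 4 kg.
Tool frame: the origin (TCP) lies on the centre line of the jaws, within the pads' length; the fingertips stand 22 mm ahead of it and the grasp point (between the pads) lies 3 mm ahead of it; z points along the fingers, y is the line along which they close (so a half turn about z gives the same grasp; the last joint's range is limited). The gripper opens to 85 mm and grips with 20 to 120 N. Pads are 22 mm wide; open, the fingers measure 114 mm over their backs; the gripper's body (76 mm by 85 mm) begins 54 mm behind the grasp point. The pads swing forward as they close: fully open they stand 13 mm farther back than shut.
Start: joints at [1.201, 0.241, 0.005, 1.335, 0, 1.571], TCP at [0.181, 0.466, 0.224] pointing down, gripper open.
Joint ranges: [-2.72, 2.72], [-1.05, 1.87], [-1.09, 1.28], [-1.99, 2.15], [-1.42, 1.44], [-3.14, 3.14]. Speed limits (rad/s): [2.79, 2.79, 3.14, 3.14, 3.14, 3.14].

INTERFACE

Orientations are given as a unit quaternion [x, y, z, w].
In Python, from workcell import bot gives the robot as it stands.
- The arm moves only by the shell command python3 -m inch 'ROWS'. ROWS is JSON, one flat list of numbers, 7 for each row, row after row: the shift along the world's x, y, z in mm, then the turn, a rotation vector about the world's x, y, z in rad, then the opening in per cent of the stroke, from 0 (shut) to 100 (fully open). A call has 1 to 8 rows; each row is the pose to reach, as a shift and turn from the pose commanded when the call began; what a row does not reach only later rows make up. A row lasts 1/12 s, in which the tool goes at most 41.7 mm and 7.16 degrees, less where a joint would pass 70% of its speed; a pose out of reach is approached as far as the arm can. A call with a gripper value outside its range is refused whole. The fingers move at their own pace and stop on an object; the grip force is fixed at half the most. Time passes only in rows, so rows that repeat a pose let the fingers close. It gives the time, the measured TCP pose, the force, the opening and the grip force at its end, in the units of the state.
- bot.get_obs(): the state, without advancing time (a new reading comes with each control period).
- bot.camera(name): name is "scene" or "top"; returns the picture (480x640x3 uint8, blue, green, red); there is no depth.
- bot.camera_info(name): a dict with "intrinsics" (3x3 intrinsics, pixels), "camera_from_world" (4x4, takes a point from world to camera coordinates). Camera axes: x right, y down, z forward; pixel columns grow to the right and rows downward; lengths in m; the calibration is good to about 2 mm. A picture is of the moment at which its call begins. camera_info takes no time and is no camera call.
- bot.job_done(): hands the job in; it is judged then, once.
Trained networks look in the newest picture that a camera, given by its name, has taken for a name from the list of things; names that differ only in an ending like _2 or _b are one class to them, and where a whole thing is asked for, a point or a joint stands for the part that bears it (a point fixed in the world has none). Each returns a list of dicts, best first, with "confidence" (0 to 1); they miss things now and then, are a little off and sometimes report something else, mostly with a low value. They report only what shows in the picture. A call takes as long as a camera call. They do not tell look-alikes from the thing itself.
- bot.silhouettes(camera, target): "mask" (480x640 bool, what is visible of it) and "uv" ([column, row] in pixels, amid what is visible of it).
- bot.spot_point(camera, target): "uv" ([column, row] in pixels: a listed point, or the origin of a listed thing).
The state is a dict: "clock": time; "joint_pos": joint angles; "joint_vel": joint speeds; "tau": joint torques, N m; "eef_pos": TCP position; "tool_rot": TCP orientation; "ft_force": force on the tool from outside, world axes, zero at the start; "ft_torque": the same for the moment, N m; "grip_width": finger opening in m; "grasp_force": force on a finger pad.
Only numpy, scipy, OpenCV 4.12 (cv2) and the standard library are available. Lean on these libraries where they do the work, as an engineer would, in place of code of your own. Each camera call takes 0.05 s, during which the arm holds its last target. There are 200 camera calls.

## Working session

There is one attempt and no reset: what is moved stays moved. The work goes in short steps, Python scripts to look and compute and a shell command to move; the robot and the scene stay as the last step left them, time stands still between calls to the robot, and variables do not carry over. Pictures are saved under pics/ and viewed, at most 13 in all, crops included, and the job is handed in when it is done.

```bash
mkdir -p pics
cat > h.py <<'E'
import numpy as np, cv2
from workcell import bot
def ray(cam,uv):
    i=bot.camera_info(cam);K=np.array(i["intrinsics"]);T=np.array(i["camera_from_world"])
    d=T[:3,:3].T@np.linalg.inv(K)@np.array([uv[0],uv[1],1.]); c=-T[:3,:3].T@T[:3,3]
    return c,d
def at(cam,uv,z):
    c,d=ray(cam,uv); return c+d*(z-c[2])/d[2]
def px(cam,p):
    i=bot.camera_info(cam);K=np.array(i["intrinsics"]);T=np.array(i["camera_from_world"])
    q=K@(T[:3,:3]@np.asarray(p)+T[:3,3]); return q[:2]/q[2]
E
python3 - <<'E'
from h import *
for c in("top","scene"):
    im=bot.camera(c); cv2.imwrite(f"pics/{c}0.png",im)
    for t,z in(("stand",0),("board",.03),("board_edge",.05),("button_pivot",.0565),("button_peg",.0795),("dish",.05),("notch_mid",.023),("jar",0),("tin",0),("pliers",0),("scoop",0)):
        for r in bot.spot_point(c,t)[:3]: print(c,t,np.round(r["uv"]),round(r["confidence"],2),np.round(at(c,r["uv"],z)*1000))
o=bot.get_obs();print(o["clock"],o["eef_pos"],o["tool_rot"],o["grip_width"])
E
```

```text
top stand [329. 216.] 0.62 [556. -18.   0.]
top board [393. 317.] 0.87 [ 316. -170.   30.]
top board [365. 218.] 0.85 [ 549. -104.   30.]
top board [485. 328.] 0.72 [ 292. -385.   30.]
top board_edge [413. 334.] 0.9 [ 278. -214.   50.]
top board_edge [480. 355.] 0.75 [ 231. -367.   50.]
top board_edge [394. 221.] 0.64 [ 541. -170.   50.]
top button_pivot [309. 235.] 0.91 [503.  28.  56.]
top button_peg [330. 249.] 0.46 [469. -20.  79.]
top dish [356. 201.] 0.8 [586. -81.  50.]
top notch_mid [308. 203.] 0.76 [585.  34.  23.]
top jar [308. 204.] 0.73 [586.  33.   0.]
top tin [500. 180.] 0.7 [ 650. -436.    0.]
top pliers [515. 252.] 0.64 [ 475. -470.    0.]
top scoop [125. 245.] 0.91 [479. 476.   0.]
scene stand [324. 284.] 0.7 [566. -30.   0.]
scene board [298. 285.] 0.77 [ 558. -106.   30.]
scene board [256. 233.] 0.73 [ 346. -171.   30.]
scene board [178. 246.] 0.71 [ 316. -403.   30.]
scene board_edge [181. 223.] 0.87 [ 251. -375.   50.]
scene board_edge [273. 281.] 0.8 [ 535. -172.   50.]
scene board_edge [235. 218.] 0.55 [ 286. -217.   50.]
scene button_pivot [332. 249.] 0.92 [493.  23.  56.]
scene button_pivot [491. 255.] 0.5 [666. 456.  56.]
scene button_peg [315. 241.] 0.55 [463. -20.  79.]
scene dish [312. 286.] 0.71 [586. -72.  50.]
scene notch_mid [346. 278.] 0.95 [579.  35.  23.]
scene jar [494. 257.] 0.84 [648. 490.   0.]
scene tin [196. 350.] 0.81 [ 643. -432.    0.]
scene pliers [457. 215.] 0.3 [472. 454.   0.]
scene scoop [459. 215.] 0.8 [473. 459.   0.]
1.2 [0.18070662 0.46619271 0.22411639] [ 1.83837886e-01  9.82956577e-01  1.34824325e-06 -8.26634355e-06] 0.08522747196793612
```

View pics/top0.png

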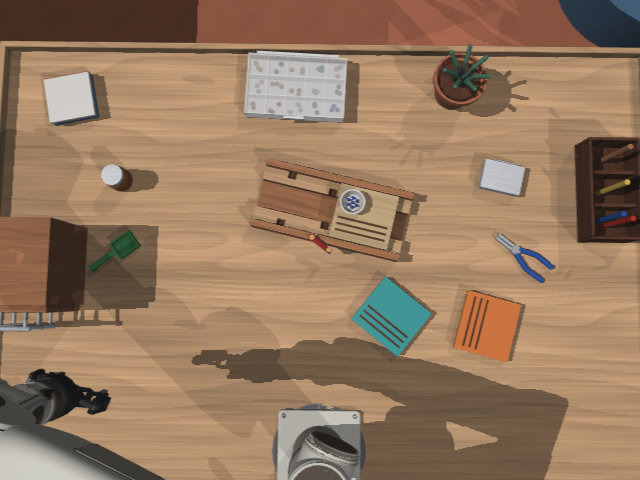

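View pics/scene0.png

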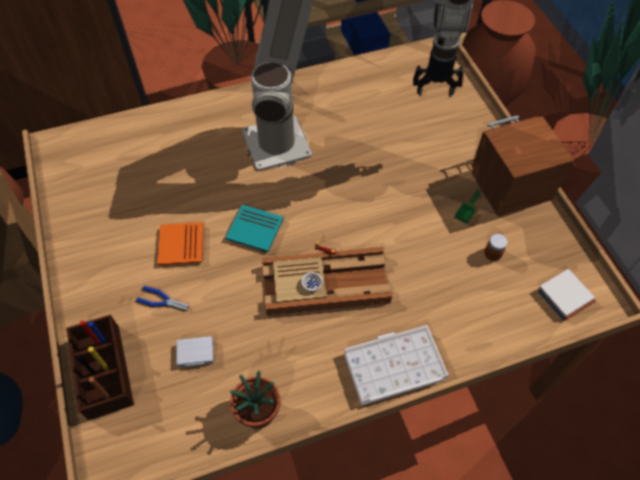

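Things shaped like the board in the top picture are the teal one (393,317), the orange one (485,328) and the pale plywood one on the rails (365,218). The plywood one carries the dish and sits in the stand, so it is the one meant. The red button is at (320,243). Next I fit the stand and board poses to the silhouettes and check them in one enlarged crop.

```bash
cat > fit.py <<'E'
from h import *
from scipy.optimize import minimize
HW,HL=.083,.180
def corners(p,lo,hi):
    c,s=np.cos(p[2]),np.sin(p[2]);R=np.array([[c,-s,0],[s,c,0],[0,0,1]])
    return [R@np.array([x,y,z])+[p[0],p[1],0] for x in(lo[0],hi[0]) for y in(lo[1],hi[1]) for z in(lo[2],hi[2])]
def st(p,q):
    return corners([*p],q,q)[0]
def hullmask(pts):
    m=np.zeros((960*2,1280*2),np.uint8); cv2.fillConvexPoly(m,cv2.convexHull((np.array(pts)*4+1.5).astype(np.float32)).astype(np.int32),1); return m>0
def masks(t,near):
    out={}
    for c in("top","scene"):
        bot.camera(c); rs=bot.silhouettes(c,t)
        rs=[r for r in rs if np.linalg.norm(np.array(r["uv"])-px(c,near))<45]
        if not rs: print("none",c,t); continue
        pts=cv2.findNonZero(rs[0]["mask"].astype(np.uint8))[:,0]
        out[c]=(hullmask(pts),rs[0]["mask"])
    return out
def fit(ms,lo,hi,p0):
    def cost(p):
        e=0
        for c,(m,_) in ms.items():
            h=hullmask([px(c,q) for q in corners(p,lo,hi)]); e+=1-(h&m).sum()/(h|m).sum()
        return e
    S=np.array([.015,.015,.08]); 
    r=minimize(cost,p0,method="Nelder-Mead",options=dict(initial_simplex=np.vstack([p0]+[np.array(p0)+S*np.eye(3)[k] for k in range(3)]),xatol=1e-4,fatol=1e-5))
    return r.x,r.fun
E
python3 - <<'E'
from fit import *
ms=masks("stand",[.56,-.02,.03])
for sub in(ms,*[{k:v} for k,v in ms.items()]):
    p,f=fit(sub,[-HW,-HL,0],[HW,HL,.0455],[.556,-.02,-.2]); print(list(sub),np.round(p,4),round(f,3))
p,f=fit(ms,[-HW,-HL,0],[HW,HL,.0455],[.556,-.02,-.2])
np.save("stand.npy",p)
bs=masks("board",[.55,-.105,.05])
for sub in(bs,*[{k:v} for k,v in bs.items()]):
    b,f=fit(sub,[-.065,-.07,.038],[.065,.07,.05],[.55,-.105,p[2]]);c,s=np.cos(p[2]),np.sin(p[2]);d=b[:2]-p[:2]
    print("board",list(sub),np.round(b,4),round(f,3),"in stand",np.round([c*d[0]+s*d[1],-s*d[0]+c*d[1]],4))
print("pivot",st(p,[-.078,.03,.0565]),"notch",st(p,[0,.06,.023]))
im=cv2.imread("pics/top0.png");cr=cv2.resize(im[140:290,230:430],None,fx=4,fy=4,interpolation=cv2.INTER_CUBIC)
P=lambda q:tuple(int(v) for v in (px("top",q)-[230,140])*4+1.5)
for z in(.0455,):
    q=[P(st(p,[x,y,z])) for x,y in((-HW,-HL),(HW,-HL),(HW,HL),(-HW,HL))]; cv2.polylines(cr,[np.array(q)],1,(255,0,255),1)
cv2.circle(cr,P(st(p,[-.078,.03,.0565])),5,(255,255,0),1)
for x in(-.05,.05): cv2.circle(cr,P(st(p,[x*1.16,.112,.03])),5,(0,255,0),1)
for x in(-.042,.042): cv2.circle(cr,P(st(p,[x,.008,.03])),5,(0,255,0),1)
cv2.imwrite("pics/crop1.png",cr)
E
```

```text
['top', 'scene'] [ 0.5654 -0.0234 -0.2296] 0.138
['top'] [ 0.5678 -0.0246 -0.2268] 0.048
['scene'] [ 0.5646 -0.0221 -0.2223] 0.082Traceback (most recent call last):
  File "<stdin>", line 5, in <module>
  File "fit.py", line 27, in fit
    r=minimize(cost,p0,method="Nelder-Mead",options=dict(initial_simplex=np.vstack([p0]+[np.array(p0)+S*np.eye(3)[k] for k in range(3)]),xatol=1e-4,fatol=1e-5))
    res = _minimize_neldermead(fun, x0, args, callback, bounds=bounds,
                               **options)
    fxr = func(xr)
    fx = function(np.copy(x), *(wrapper_args + args))
  File "fit.py", line 24, in cost
    h=hullmask([px(c,q) for q in corners(p,lo,hi)]); e+=1-(h&m).sum()/(h|m).sum()
                ~~^^^^^
  File "h.py", line 10, in px
    i=bot.camera_info(cam);K=np.array(i["intrinsics"]);T=np.array(i["camera_from_world"])
ValueError: time passes only in moves, steps and waits
```

```bash
python3 - <<'E'
s=open('h.py').read()
s=s.replace("def ray","import functools\n@functools.cache\ndef info(c): return bot.camera_info(c)\ndef ray").replace("i=bot.camera_info(cam)","i=info(cam)")
open('h.py','w').write(s)
E
cat > run1.py <<'E'
from fit import *
ms=masks("stand",[.56,-.02,.03])
for sub in(*[{k:v} for k,v in ms.items()],ms):
    p,f=fit(sub,[-HW,-HL,0],[HW,HL,.0455],[.566,-.023,-.226]); print(list(sub),np.round(p,4),round(f,3))
np.save("stand.npy",p)
bs=masks("board",[.55,-.105,.05])
for sub in(bs,*[{k:v} for k,v in bs.items()]):
    b,f=fit(sub,[-.065,-.07,.038],[.065,.07,.05],[.55,-.105,p[2]]);c,s=np.cos(p[2]),np.sin(p[2]);d=b[:2]-p[:2]
    print("board",list(sub),np.round(b,4),round(f,3),"in stand",np.round([c*d[0]+s*d[1],-s*d[0]+c*d[1]],4))
print("pivot",st(p,[-.078,.03,.0565]),"notch",st(p,[0,.06,.023]))
im=cv2.imread("pics/top0.png");cr=cv2.resize(im[140:290,230:430],None,fx=4,fy=4,interpolation=cv2.INTER_CUBIC)
P=lambda q:tuple(int(v) for v in (px("top",q)-[230,140])*4+1.5)
q=[P(st(p,[x,y,.0455])) for x,y in((-HW,-HL),(HW,-HL),(HW,HL),(-HW,HL))]; cv2.polylines(cr,[np.array(q)],1,(255,0,255),1)
cv2.circle(cr,P(st(p,[-.078,.03,.0565])),5,(255,255,0),1)
for x,y in((-.058,.112),(.058,.112),(-.042,.008),(.042,.008)): cv2.circle(cr,P(st(p,[x,y,.03])),5,(0,255,0),1)
cv2.imwrite("pics/crop1.png",cr)
E
python3 run1.py
```

```text
['top'] [ 0.568  -0.025  -0.2305] 0.049
['scene'] [ 0.5649 -0.0223 -0.2298] 0.08
['top', 'scene'] [ 0.5652 -0.024  -0.229 ] 0.136
board ['top', 'scene'] [ 0.5497 -0.0994 -0.2315] 0.075 in stand [ 0.002  -0.0769]
board ['top'] [ 0.5512 -0.1002 -0.2264] 0.011 in stand [ 0.0036 -0.0774]
board ['scene'] [ 0.548  -0.098  -0.2164] 0.02 in stand [ 0.    -0.076]
pivot [0.49604594 0.02292391 0.0565    ] notch [0.57881939 0.03443721 0.023     ]
```

View pics/crop1.png

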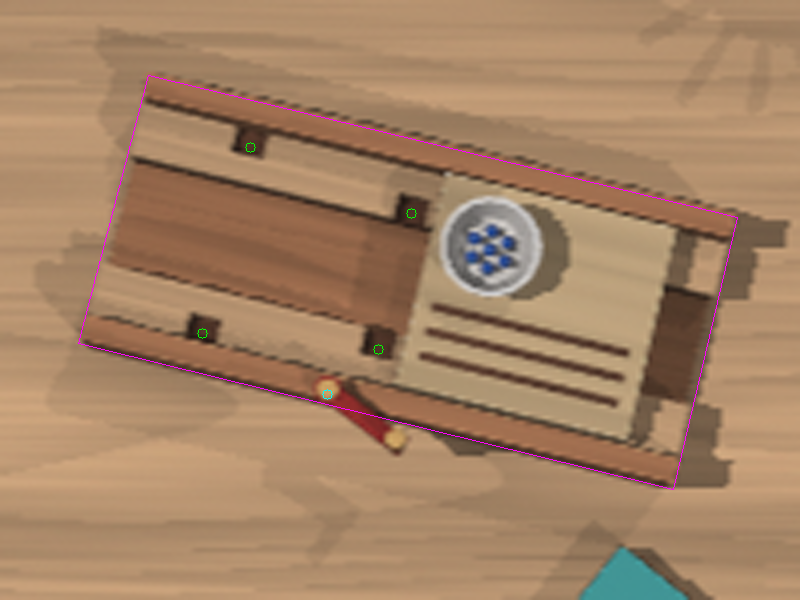

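The fit sits within about 1 px in x, and the crop confirms the plywood board with the dish on top. The red button points outwards at about -0.4 rad, with its peg at crop (396,436). I take the stand at (0.567, -0.024, yaw -0.23), which puts the board at stand y ≈ -77 mm. I'll shut the gripper and travel behind the board at height.

```bash
python3 -m inch '[19,-37,0,0,0,0.05,0, 38,-74,0,0,0,0.1,0, 57,-111,0,0,0,0.14,0, 76,-148,0,0,0,0.14,0, 95,-185,0,0,0,0.14,0, 114,-222,0,0,0,0.14,0, 133,-259,0,0,0,0.14,0, 152,-296,0,0,0,0.14,0]'; python3 -m inch '[19,-37,0,0,0,0,0, 38,-74,0,0,0,0,0, 57,-111,0,0,0,0,0, 76,-148,0,0,0,0,0, 95,-185,0,0,0,0,0, 114,-222,0,0,0,0,0, 133,-259,0,0,0,0,0, 152,-296,0,0,0,0,0]'
```

```text
clock: 2.47
eef_pos: [0.3331, 0.1684, 0.2244]
tool_rot: [0.114, 0.993, 0.0, 0.0]
ft_force: [0.8, 0.2, -1.0]
grip_width: 0.0002
grasp_force: 0.0
clock: 3.13
eef_pos: [0.4852, -0.128, 0.2243]
tool_rot: [0.115, 0.993, 0.0, 0.0]
ft_force: [1.0, 0.4, 0.1]
grip_width: 0.0003
grasp_force: 0.0
```

```bash
python3 -m inch '[20,-36,0,0,0,0,0, 40,-73,-20,0,0,0,0, 40,-76,-60,0,0,0,0, 40,-76,-95,0,0,0,0, 40,-76,-120,0,0,0,0, 40,-76,-124,0,0,0,0]'
python3 - <<'E'
from h import *
im=bot.camera("top");o=bot.get_obs();print(o["eef_pos"])
q=np.load("stand.npy")
c=cv2.resize(im[180:300,330:480],None,fx=5,fy=5,interpolation=cv2.INTER_CUBIC)
s=bot.camera("scene");d=cv2.resize(s[210:330,220:370],None,fx=5,fy=5,interpolation=cv2.INTER_CUBIC)
e=np.array(o["eef_pos"])
for z in(0,-.022,-.035):
    a=(px("top",e+[0,0,z])-[330,180])*5; cv2.circle(c,tuple(int(v) for v in a),4,(255,0,255),1)
    a=(px("scene",e+[0,0,z])-[220,210])*5; cv2.circle(d,tuple(int(v) for v in a),4,(255,0,255),1)
cv2.imwrite("pics/v2.png",cv2.resize(np.hstack([c,d]),(800,320)))
E
```

```text
clock: 3.63
eef_pos: [0.5207, -0.2008, 0.0943]
tool_rot: [0.115, 0.993, 0.001, -0.005]
ft_force: [-0.7, 0.4, -0.2]
grip_width: 0.0002
grasp_force: 0.0
[ 0.52186226 -0.20096166  0.09634037]
```

View pics/v2.png

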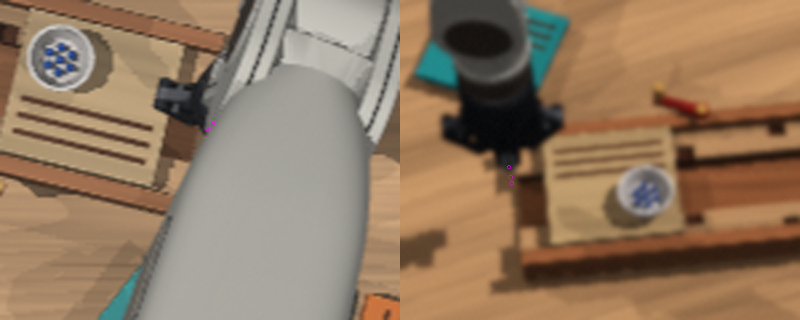

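The fingertip is behind the board's trailing edge. The magenta TCP marks agree with the tip at right-half (508,175), over the gap, and the knuckles are well clear of the dish. I'll descend.

```bash
python3 -m inch '[0,0,-20,0,0,0,0, 0,0,-40,0,0,0,0, 0,0,-52,0,0,0,0, 0,0,-52,0,0,0,0, 0,0,-52,0,0,0,0]'
python3 - <<'E'
from h import *
o=bot.get_obs();e=np.array(o["eef_pos"]);d=e[:2]-[.567,-.024];c,s=np.cos(-.23),np.sin(-.23)
print(e,"stand xy",c*d[0]+s*d[1],-s*d[0]+c*d[1],o["ft_force"])
E
```

```text
clock: 4.15
eef_pos: [0.5261, -0.202, 0.0501]
tool_rot: [0.114, 0.993, -0.0, 0.001]
ft_force: [0.3, -0.2, 0.2]
grip_width: -0.0002
grasp_force: 0.0
[ 0.52605307 -0.20201375  0.05011027] stand xy 0.000714483992271836 -0.18266098833066916 [ 0.26486794 -0.16567362  0.23448488]
```

```bash
python3 -m inch '[0.9,3.9,0,0,0,0,0, 1.8,7.8,0,0,0,0,0, 2.7,11.7,0,0,0,0,0, 3.6,15.6,0,0,0,0,0, 4.6,19.5,0,0,0,0,0, 5.5,23.4,0,0,0,0,0, 6.4,27.3,0,0,0,0,0, 7.3,31.2,0,0,0,0,0]';python3 -m inch '[0.9,3.9,0,0,0,0,0, 1.8,7.8,0,0,0,0,0, 2.7,11.7,0,0,0,0,0, 3.6,15.6,0,0,0,0,0, 4.6,19.5,0,0,0,0,0, 5.5,23.4,0,0,0,0,0, 6.4,27.3,0,0,0,0,0, 7.3,31.2,0,0,0,0,0]'
python3 - <<'E'
from fit import *
o=bot.get_obs();e=np.array(o["eef_pos"]);p=[.567,-.024,-.23]
c,s=np.cos(-.23),np.sin(-.23);R=lambda w:np.round([c*(w[0]-p[0])+s*(w[1]-p[1]),-s*(w[0]-p[0])+c*(w[1]-p[1])],4)
print("tip",R(e))
im=bot.camera("scene")
m=bot.silhouettes("scene","board"); 
for r in m:print(r["uv"],r["confidence"])
for r in bot.spot_point("scene","dish"):print("dish",R(at("scene",r["uv"],.05)))
for r in bot.spot_point("scene","board_edge"):print("edge",R(at("scene",r["uv"],.05)))
cv2.imwrite("pics/v3.png",cv2.resize(im[200:340,220:400],None,fx=4,fy=4,interpolation=cv2.INTER_CUBIC))
E
```

```text
clock: 4.82
eef_pos: [0.5321, -0.1701, 0.048]
tool_rot: [0.115, 0.993, 0.0, -0.0]
ft_force: [-0.3, 0.9, 0.2]
grip_width: -0.0002
grasp_force: 0.0
clock: 5.48
eef_pos: [0.5394, -0.139, 0.0481]
tool_rot: [0.115, 0.993, -0.0, 0.0]
ft_force: [-0.2, 0.1, -0.1]
grip_width: -0.0001
grasp_force: 0.0
tip [-0.0006 -0.1183]
[181.1, 241.8] 0.73
[300.3, 285.9] 0.6
dish [ 0.0253 -0.0406]
dish [-0.0154  0.5016]
edge [-0.2294 -0.2599]
edge [ 0.1968 -0.3713]
edge [-0.2289 -0.4117]
edge [-0.0054 -0.1539]
```

View pics/v3.png

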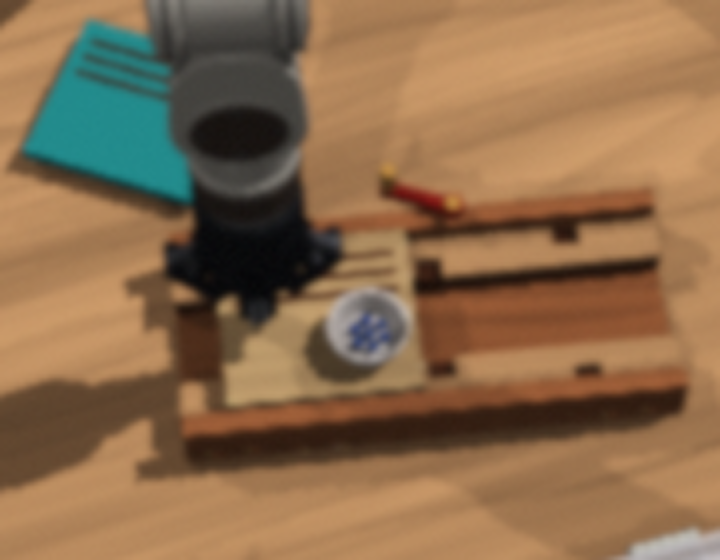

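Run:
```python
from fit import *
o=bot.get_obs();e=np.array(o["eef_pos"]);print(e,o["ft_force"],o["joint_pos"])
p=[.567,-.024,-.23]
for n,q in(("tcp",e),("tip",e-[0,0,.022]),("edge -147 z50",st(p,[0,-.147,.05])),("edge -118",st(p,[0,-.118,.05])),("stand end",st(p,[.083,-.18,.0455])),("stand end+",st(p,[.083,.18,.0455]))):
    print(n,(px("scene",q)-[220,200])*4)
im=bot.camera("top");cv2.imwrite("pics/v4.png",cv2.resize(im[150:290,250:450],None,fx=4,fy=4,interpolation=cv2.INTER_CUBIC))
bs=masks("board",[.552,-.095,.05])
for k,v in bs.items():
    b,f=fit({k:v},[-.065,-.07,.038],[.065,.07,.05],[.552,-.095,-.23]);c,s=np.cos(-.23),np.sin(-.23);d=b[:2]-p[:2]
    print(k,b,f,[c*d[0]+s*d[1],-s*d[0]+c*d[1]])
```

```text
[ 0.53934418 -0.13931732  0.04810559] [ 0.15493058 -0.28397801 -0.31174932] [-2.52691155e-01  4.86977888e-01 -1.19294938e-01  9.64519617e-01
 -1.65119228e-04 -2.31209222e-02]
tcp [258.58891711 318.8891809 ]
tip [259.98854769 333.41725821]
edge -147 z50 [218.89384488 322.13110064]
edge -118 [259.35135216 318.32610258]
stand end [180.19806318 433.71000824]
stand end+ [688.29096644 384.34335722]
top [ 0.55308737 -0.09042819 -0.24415838] 0.4099032721227235 [np.float64(0.001597876753092687), np.float64(-0.06785065964160678)]
scene [ 0.55098716 -0.09905142 -0.22249586] 0.18369148353320752 [np.float64(0.001518877098757889), np.float64(-0.07672561083744849)]
```

View pics/v4.png

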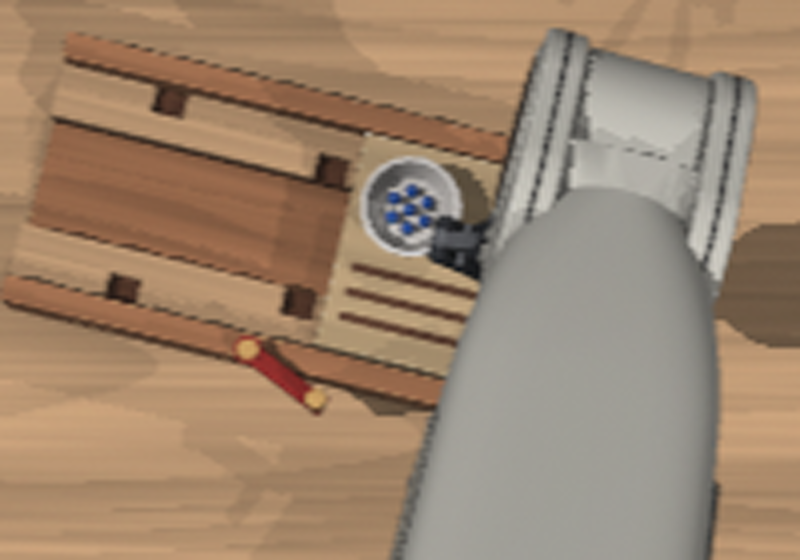

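The board has not moved. The tip seems to end near the TCP height, just over the board's top (scene crop 258,318), so I'll measure the real tip height from grey profiles before going on. First I retreat upward and back.

```bash
cat > prof.py <<'E'
from h import *
im=cv2.cvtColor(bot.camera("scene"),cv2.COLOR_BGR2GRAY);e=np.array(bot.get_obs()["eef_pos"]);print(e)
zs=np.arange(.03,-.045,-.005)
for dy in(0,-.008,.008):
    print([int(cv2.getRectSubPix(im,(1,1),tuple(map(float,px("scene",e+[0,dy,z]))))[0,0]) for z in zs])
E
python3 prof.py; python3 -m inch '[0,0,10,0,0,0,0, 0,0,30,0,0,0,0, 0,0,50,0,0,0,0, -4,-18,50,0,0,0,0, -10,-45,50,0,0,0,0, -16,-70,50,0,0,0,0, -16,-70,50,0,0,0,0, -16,-70,50,0,0,0,0]'; python3 prof.py
python3 - <<'E'
from h import *
im=bot.camera("scene");e=np.array(bot.get_obs()["eef_pos"]);a=px("scene",e).astype(int)
c=cv2.resize(im[a[1]-40:a[1]+35,a[0]-45:a[0]+55],None,fx=7,fy=7,interpolation=cv2.INTER_CUBIC)
for z in(0,-.022): cv2.circle(c,tuple(int(v) for v in(px("scene",e+[0,0,z])-[a[0]-45,a[1]-40])*7+3),3,(255,0,255),1)
cv2.imwrite("pics/v5.png",c)
E
```

```text
[ 0.5392861  -0.13959303  0.04811274]
[22, 28, 31, 33, 36, 39, 51, 69, 89, 107, 123, 140, 150, 156, 159]
[22, 27, 30, 34, 44, 58, 70, 78, 86, 101, 124, 140, 150, 155, 156]
[16, 21, 26, 31, 39, 54, 80, 104, 122, 133, 137, 137, 139, 142, 148]
clock: 6.65
eef_pos: [0.5232, -0.2107, 0.0989]
tool_rot: [0.116, 0.993, 0.0, 0.0]
ft_force: [0.5, -0.4, 0.6]
grip_width: -0.0003
grasp_force: 0.0
[ 0.52331197 -0.20977395  0.09868727]
[24, 31, 37, 38, 38, 41, 49, 60, 70, 75, 76, 79, 81, 83, 91]
[29, 34, 36, 40, 56, 79, 98, 108, 108, 105, 100, 99, 99, 100, 105]
[18, 23, 28, 33, 38, 50, 66, 77, 81, 79, 76, 75, 78, 79, 79]
```

View pics/v5.png

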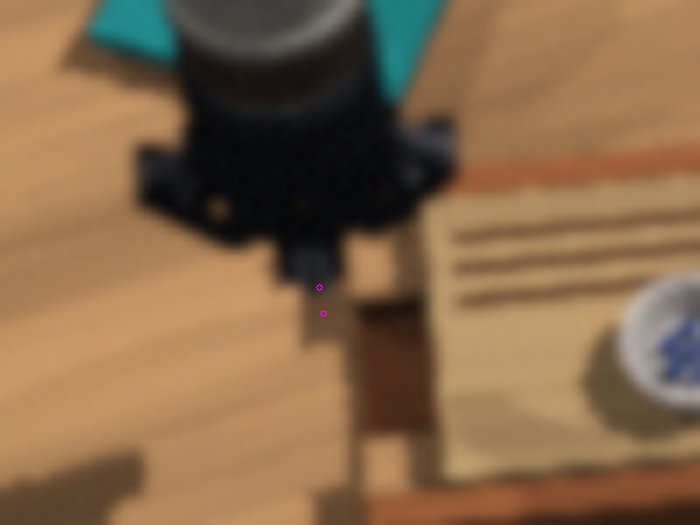

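The shut tip ends at about the TCP, crop (305,285), against the mark 22 mm ahead at (323,313). It therefore passed just above the board without touching anything. I'll back off clear of the stand's end and descend to TCP z ≈ 28 mm, watching the force.

```bash
python3 -m inch '[-3,-13,0,0,0,0,0, -3,-13,-20,0,0,0,0, -3,-13,-40,0,0,0,0, -3,-13,-50,0,0,0,0, -3,-13,-56,0,0,0,0, -3,-13,-60,0,0,0,0, -3,-13,-60,0,0,0,0]'; python3 -m inch '[0,0,-3,0,0,0,0, 0,0,-6,0,0,0,0, 0,0,-9,0,0,0,0, 0,0,-10,0,0,0,0, 0,0,-10,0,0,0,0]'; python3 prof.py
```

```text
clock: 7.33
eef_pos: [0.5201, -0.2221, 0.0376]
tool_rot: [0.114, 0.993, 0.0, -0.001]
ft_force: [-0.2, 0.0, -0.8]
grip_width: -0.0001
grasp_force: 0.0
clock: 7.75
eef_pos: [0.5202, -0.2223, 0.028]
tool_rot: [0.115, 0.993, 0.0, -0.0]
ft_force: [-0.0, -0.5, -1.0]
grip_width: 0.0
grasp_force: 0.0
[ 0.52029943 -0.22239241  0.02812172]
[24, 29, 33, 36, 39, 44, 60, 88, 115, 136, 148, 152, 151, 149, 149]
[27, 30, 35, 46, 63, 90, 110, 124, 136, 145, 150, 152, 151, 149, 148]
[15, 19, 25, 32, 42, 60, 87, 114, 132, 144, 150, 152, 150, 150, 149]
```

```bash
python3 -m inch '[1.1,4.9,0,0,0,0,0, 2.3,9.7,0,0,0,0,0, 3.4,14.6,0,0,0,0,0, 4.6,19.5,0,0,0,0,0, 5.7,24.3,0,0,0,0,0, 6.8,29.2,0,0,0,0,0, 8,34.1,0,0,0,0,0, 9.1,39,0,0,0,0,0]';python3 -m inch '[0.9,3.9,0,0,0,0,0, 1.8,7.8,0,0,0,0,0, 2.7,11.7,0,0,0,0,0, 3.6,15.6,0,0,0,0,0, 4.6,19.5,0,0,0,0,0, 5.5,23.4,0,0,0,0,0, 6.4,27.3,0,0,0,0,0, 7.3,31.2,0,0,0,0,0]'
cat > look.py <<'E'
from fit import *
p=[.567,-.024,-.23];c,s=np.cos(-.23),np.sin(-.23)
R=lambda w:np.round([c*(w[0]-p[0])+s*(w[1]-p[1]),-s*(w[0]-p[0])+c*(w[1]-p[1])],4)
o=bot.get_obs();print("tcp",R(o["eef_pos"]),o["eef_pos"][2],np.round(o["ft_force"],1))
for k in("scene","top"):
    bot.camera(k)
    for r in bot.spot_point(k,"dish")[:2]:print(k,"dish",R(at(k,r["uv"],.05)),r["confidence"])
    for r in bot.silhouettes(k,"board"):
        a=R(at(k,r["uv"],.05))
        if abs(a[0])<.08: print(k,"board mask mid",a)
    for t,z in(("button_peg",.0795),("button_pivot",.0565)):
        for r in bot.spot_point(k,t)[:2]: print(k,t,R(at(k,r["uv"],z)),r["confidence"])
E
python3 look.py
```

```text
clock: 8.47
eef_pos: [0.5296, -0.1828, 0.0281]
tool_rot: [0.115, 0.993, -0.0, 0.0]
ft_force: [1.4, -0.2, -0.9]
grip_width: -0.0005
grasp_force: 0.0
clock: 9.13
eef_pos: [0.5368, -0.1519, 0.0281]
tool_rot: [0.115, 0.993, -0.0, -0.0]
ft_force: [-0.3, -2.3, 0.7]
grip_width: 0.0
grasp_force: 1.1
tcp [-0.0003 -0.1314] 0.028084762592925756 [-0.3 -2.3  0.7]
scene dish [ 0.0394 -0.4475] 0.71
scene dish [ 0.0324 -0.0135] 0.57
scene board mask mid [ 0.0179 -0.0493]
scene button_peg [-0.1094 -0.012 ] 0.5
scene button_pivot [-0.0751  0.0272] 0.78
top dish [ 0.0345 -0.0195] 0.85
top board mask mid [-0.0098 -0.0525]
top button_peg [-0.0939 -0.0138] 0.44
top button_pivot [-0.0778  0.0332] 0.96
```

Contact is made at about 2.3 N, and the board and dish are moving together with the dish at stand y ≈ -17. I'll keep pushing.

```bash
for i in 1; do python3 -m inch '[0.9,3.9,0,0,0,0,0, 2,8.6,0,0,0,0,0, 3.1,13.3,0,0,0,0,0, 4.3,18.2,0,0,0,0,0, 5.4,23,0,0,0,0,0, 6.6,28,0,0,0,0,0, 7.7,33,0,0,0,0,0, 8.7,37,0,0,0,0,0]'; done; python3 -m inch '[0.9,3.9,0,0,0,0,0, 2,8.6,0,0,0,0,0, 3.1,13.3,0,0,0,0,0, 4.3,18.2,0,0,0,0,0, 5.4,23,0,0,0,0,0, 6.6,28,0,0,0,0,0, 7.5,32,0,0,0,0,0, 8.2,35,0,0,0,0,0]'; python3 look.py
```

```text
clock: 10.3
eef_pos: [0.5455, -0.1145, 0.0281]
tool_rot: [0.114, 0.993, 0.0, -0.0]
ft_force: [-0.2, -1.6, 0.3]
grip_width: -0.0003
grasp_force: 1.1
clock: 10.97
eef_pos: [0.5537, -0.0796, 0.0281]
tool_rot: [0.114, 0.993, 0.0, -0.0]
ft_force: [-0.6, -1.6, 1.2]
grip_width: -0.0
grasp_force: 1.1
tcp [-0.0002 -0.0572] 0.02809319565485669 [-0.6 -1.6  1.2]
scene dish [0.0231 0.0573] 0.73
scene board mask mid [0.0226 0.0247]
scene button_peg [-0.0978 -0.0177] 0.58
scene button_pivot [-0.0813  0.0214] 0.92
top dish [0.03   0.0551] 0.96
top board mask mid [-0.0124  0.0329]
top board mask mid [ 0.0062 -0.4602]
top button_peg [-0.0969 -0.0224] 0.64
top button_peg [0.0296 0.044 ] 0.62
top button_pivot [-0.0755  0.0349] 0.78
```

```bash
python3 -m inch '[0.6,2.5,0,0,0,0,0, 1.2,5.4,0,0,0,0,0, 1.9,8.3,0,0,0,0,0, 2.6,11.2,0,0,0,0,0, 3.2,13.6,0,0,0,0,0, 3.7,15.6,0,0,0,0,0, 4.1,17.5,0,0,0,0,0, 4.5,19.5,0,0,0,0,0]'; python3 -m inch '[0.3,1.2,0,0,0,0,0, 0.6,2.4,0,0,0,0,0, 0.8,3.6,0,0,0,0,0, 1.1,4.9,0,0,0,0,0, 1.4,6.1,0,0,0,0,0, 1.7,7.3,0,0,0,0,0]'; python3 look.py
```

```text
clock: 12.13
eef_pos: [0.5581, -0.0605, 0.0281]
tool_rot: [0.115, 0.993, -0.0, -0.0]
ft_force: [-1.1, -1.9, 0.1]
grip_width: 0.0
grasp_force: 1.2
clock: 12.63
eef_pos: [0.5598, -0.0533, 0.0281]
tool_rot: [0.115, 0.993, -0.0, -0.0]
ft_force: [-1.5, -2.7, 0.6]
grip_width: -0.0001
grasp_force: 1.2
tcp [-0.0004 -0.0302] 0.028084326139055614 [-1.5 -2.7  0.6]
scene dish [0.0249 0.0918] 0.69
scene board mask mid [0.0196 0.0551]
scene button_pivot [-0.0742  0.0232] 0.74
top dish [0.0335 0.088 ] 0.75
top dish [-0.1912  0.4545] 0.23
top board mask mid [-0.0118  0.0663]
top button_pivot [-0.074   0.0346] 0.6
```

```bash
python3 -m inch '[0.2,0.8,0,0,0,0,0, 0.4,1.6,0,0,0,0,0, 0.6,2.4,0,0,0,0,0]'; python3 -m inch '[0.2,0.8,0,0,0,0,0, 0.4,1.6,0,0,0,0,0, 0.6,2.4,0,0,0,0,0]' ; python3 look.py
```

```text
clock: 13.38
eef_pos: [0.5603, -0.0512, 0.0281]
tool_rot: [0.115, 0.993, -0.0, -0.0]
ft_force: [-0.1, -3.5, 0.9]
grip_width: 0.0003
grasp_force: 1.2
clock: 13.63
eef_pos: [0.5612, -0.048, 0.0281]
tool_rot: [0.115, 0.993, 0.001, 0.0]
ft_force: [0.0, -0.4, 1.5]
grip_width: 0.0003
grasp_force: 0.0
tcp [-0.0001 -0.0247] 0.028097209107163037 [ 0.  -0.4  1.5]
scene dish [0.0338 0.087 ] 0.67
scene board mask mid [0.0215 0.0517]
scene board mask mid [ 0.0278 -0.0563]
scene button_pivot [-0.0826  0.0257] 0.72
top dish [-0.1983  0.4499] 0.67
top dish [0.0293 0.092 ] 0.61
top board mask mid [-0.0122  0.0718]
top board mask mid [-0.0595  0.0388]
top button_pivot [-0.0658  0.0316] 0.9
top button_pivot [ 0.0046 -0.4322] 0.41
```

The force fell from 3.5 N to about 0 N, which fits a drop. A gentle nudge should now meet the notch ends.

```bash
python3 -m inch '[0.2,0.7,0,0,0,0,0, 0.3,1.4,0,0,0,0,0, 0.3,1.4,0,0,0,0,0]'; python3 -m inch '[0.2,0.7,0,0,0,0,0, 0.3,1.4,0,0,0,0,0, 0.3,1.4,0,0,0,0,0]'
```

```text
clock: 14.38
eef_pos: [0.5614, -0.0472, 0.0281]
tool_rot: [0.115, 0.993, -0.0, 0.0]
ft_force: [-0.6, -1.0, -0.6]
grip_width: 0.0001
grasp_force: 0.2
clock: 14.63
eef_pos: [0.5615, -0.0461, 0.0281]
tool_rot: [0.115, 0.993, -0.0, -0.0]
ft_force: [-1.0, -2.4, 0.4]
grip_width: -0.0
grasp_force: 1.0
```

```bash
python3 -m inch '[0.2,0.7,0,0,0,0,0, 0.3,1.4,0,0,0,0,0, 0.3,1.4,0,0,0,0,0]'
```

```text
clock: 14.88
eef_pos: [0.5619, -0.0444, 0.0281]
tool_rot: [0.115, 0.993, -0.0, -0.0]
ft_force: [-1.5, -2.0, 0.6]
grip_width: 0.0001
grasp_force: 0.9
```

Run:
```python
from fit import *
im=bot.camera("scene");cr=im[220:325,290:400];f=7
c=cv2.resize(cr,None,fx=f,fy=f,interpolation=cv2.INTER_CUBIC)[:600]
p=[.567,-.024,-.23]
for yc,z,col in((.06,.043,(0,255,0)),(.063,.05,(255,0,255))):
    q=[tuple(int(v) for v in (px("scene",st(p,[x,yc+y,z]))-[290,220])*f+3) for x,y in((-.065,-.07),(.065,-.07),(.065,.07),(-.065,.07))]
    cv2.polylines(c,[np.array(q)],1,col,1)
cv2.imwrite("pics/v6.png",c)
```

```text
(no output)
```

View pics/v6.png

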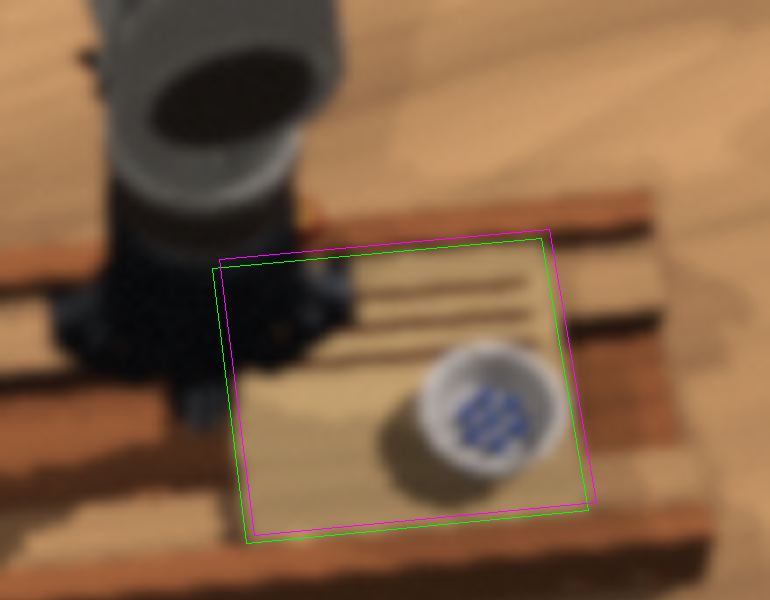

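The picture shows the board's edges on the "dropped" green outline, with lower right at (588,510) and upper right at (541,238). The dish is upright at (490,408). That difference is only about 1 px, so I'll feel for the notch end.

```bash
for i in 1; do python3 -m inch '[0.2,0.7,0,0,0,0,0, 0.2,0.7,0,0,0,0,0]'; python3 -m inch '[0.2,0.7,0,0,0,0,0, 0.2,0.7,0,0,0,0,0]'; done
```

```text
clock: 15.1
eef_pos: [0.5621, -0.0436, 0.0281]
tool_rot: [0.115, 0.993, 0.0, -0.0]
ft_force: [-0.5, -2.8, -0.0]
grip_width: -0.0001
grasp_force: 0.9
clock: 15.27
eef_pos: [0.5623, -0.0429, 0.0281]
tool_rot: [0.115, 0.993, -0.0, -0.0]
ft_force: [0.3, -2.0, 0.3]
grip_width: 0.0004
grasp_force: 1.0
```

```bash
cat > tri.py <<'E'
from fit import *
p=[.567,-.024,-.23]
def cen(im,uv,blue):
    u,v=map(int,uv);w=im[v-14:v+15,u-14:u+15].astype(float);b,g,r=w[...,0],w[...,1],w[...,2]
    if blue: W=np.clip(b-r-15,0,None)
    else: W=np.clip(b+40-1.0*r,0,60)*(b>70)   # not-wood pixels (white/blue)
    yy,xx=np.mgrid[v-14:v+15,u-14:u+15]; return np.array([(W*xx).sum(),(W*yy).sum()])/W.sum()
def tri(uvs):
    A=[];B=[]
    for c,uv in uvs.items():
        o,d=ray(c,uv);d=d/np.linalg.norm(d);M=np.eye(3)-np.outer(d,d);A.append(M);B.append(M@o)
    return np.linalg.lstsq(np.vstack(A),np.hstack(B),rcond=None)[0]
new={c:bot.camera(c) for c in("top","scene")}
for n,ims,bx in(("old",{c:cv2.imread(f"pics/{c}0.png") for c in new},(.028,-.047,.065)),("new",new,(.03,.092,.06))):
    for blue in(1,0):
        uvs={c:cen(ims[c],px(c,st(p,bx)),blue) for c in ims}; uvs={c:cen(ims[c],uvs[c]+.5,blue) for c in ims}
        X=tri(uvs);d=X[:2]-p[:2];cc,s=np.cos(-.23),np.sin(-.23)
        print(n,blue,{c:np.round(u,1) for c,u in uvs.items()},"stand",np.round([cc*d[0]+s*d[1],-s*d[0]+cc*d[1],X[2]],4))
E
python3 tri.py
```

```text
old 1 {'top': array([351.8, 201.9]), 'scene': array([311.5, 282.9])} stand [ 0.0251 -0.0426  0.0617]
old 0 {'top': array([352.5, 201.3]), 'scene': array([311.5, 281.8])} stand [ 0.0257 -0.0432  0.069 ]
new 1 {'top': array([294.2, 188.4]), 'scene': array([360.4, 279.2])} stand [0.025  0.0972 0.0557]
new 0 {'top': array([294.4, 187.5]), 'scene': array([360.2, 278.4])} stand [0.026  0.0963 0.0626]
```

The triangulated dish and beads sit 6 mm lower than at the start, so the board has dropped. I'll back off, lift, and go round to the outer side of the peg at stand (-97,-17).

```bash
python3 -m inch '[-1,-4,0,0,0,0,0, -2.3,-10,0,0,0,0,0, -2.3,-10,30,0,0,0,0, -2.3,-10,65,0,0,0,0, -2.3,-10,100,0,0,0,0, -20,-5,100,0,0,0,0, -55,5,100,0,0,0,0, -90,18,100,0,0,0,0]'; python3 -m inch '[-33,13,0,0,0,0,0, -33,13,0,0,0,0,0]'; cat tri.py | sed '/^new=/,$d' > t2.py
python3 - <<'E'
import subprocess
exec(open("t2.py").read())
cc,s=np.cos(-.23),np.sin(-.23);R=lambda w:np.round([cc*(w[0]-p[0])+s*(w[1]-p[1]),-s*(w[0]-p[0])+cc*(w[1]-p[1])],4)
print("tcp",R(bot.get_obs()["eef_pos"]))
for c in("top","scene"):
    bot.camera(c)
    for t,z in(("button_peg",.0795),("button_pivot",.0565),("dish",.043)):
        for r in bot.spot_point(c,t)[:2]: print(c,t,R(at(c,r["uv"],z)),r["confidence"])
E
```

```text
clock: 16.03
eef_pos: [0.4728, -0.0253, 0.1289]
tool_rot: [0.115, 0.993, 0.0, 0.002]
ft_force: [-0.5, 0.9, -0.2]
grip_width: -0.0002
grasp_force: 0.0
clock: 16.2
eef_pos: [0.4303, -0.0105, 0.1265]
tool_rot: [0.114, 0.993, 0.0, -0.005]
ft_force: [-1.0, -0.2, -0.3]
grip_width: -0.0001
grasp_force: 0.0
tcp [-0.1361 -0.018 ]
top dish [0.036  0.0933] 0.67
top dish [-0.0106 -0.0049] 0.56
scene button_peg [-0.1078 -0.0134] 0.65
scene button_pivot [-0.0783  0.0266] 0.56
scene button_pivot [-0.0192  0.5001] 0.23
scene dish [0.0352 0.0866] 0.88
```

```bash
python3 -m inch '[-5,1,0,0,0,0,0, -5,1,-20,0,0,0,0, -5,1,-40,0,0,0,0, -5,1,-55,0,0,0,0, -5,1,-62,0,0,0,0, -5,1,-62,0,0,0,0, -5,1,-62,0,0,0,0]'
python3 - <<'E'
exec(open("t2.py").read())
cc,s=np.cos(-.23),np.sin(-.23);R=lambda w:np.round([cc*(w[0]-p[0])+s*(w[1]-p[1]),-s*(w[0]-p[0])+cc*(w[1]-p[1])],4)
e=bot.get_obs()["eef_pos"];print("tcp",R(e),e)
im=bot.camera("scene");a=px("scene",e).astype(int)-[50,50];f=6
c=cv2.resize(im[a[1]:a[1]+95,a[0]:a[0]+130],None,fx=f,fy=f,interpolation=cv2.INTER_CUBIC)
for q in([-.078,.03,.0565],[-.0975,-.016,.0795]): cv2.circle(c,tuple(int(v) for v in (px("scene",st(p,q))-a)*f+2),6,(255,0,255),1)
cv2.imwrite("pics/v7.png",c)
E
```

```text
clock: 17.18
eef_pos: [0.4343, -0.011, 0.0661]
tool_rot: [0.115, 0.993, -0.0, -0.0]
ft_force: [-0.3, -0.5, -0.8]
grip_width: -0.0004
grasp_force: 0.0
tcp [-0.1322 -0.0176] [ 0.43428457 -0.0110382   0.06611462]
```

View pics/v7.png

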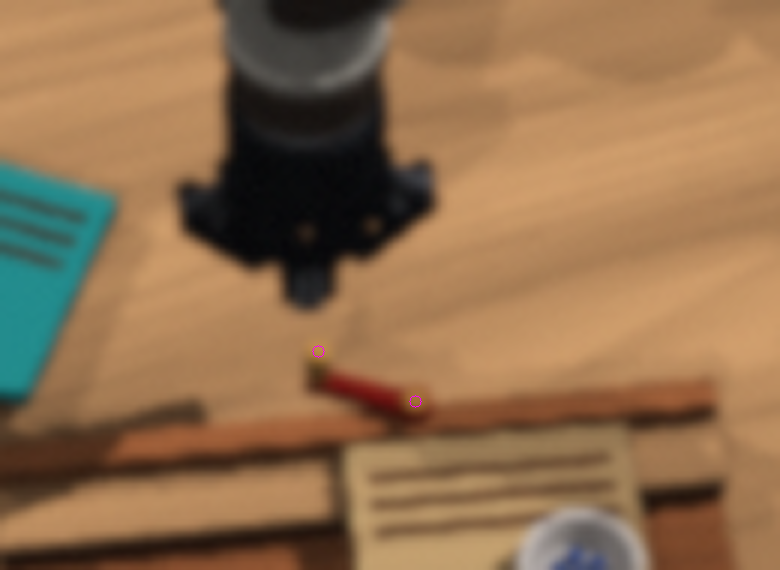

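The tip, crop (305,300), faces the peg at (318,365) squarely from outside. I'll push it across along the stand's +x.

```bash
python3 -m inch '[5,-1,0,0,0,0,0, 10,-2,0,0,0,0,0, 15,-3,0,0,0,0,0, 20,-4,0,0,0,0,0, 25,-5,0,0,0,0,0, 29,-6,0,0,0,0,0, 33,-7,0,0,0,0,0, 37,-8,0,0,0,0,0]'; python3 -m inch '[4,-0.5,0,0,0,0,0, 8,-1,0,0,0,0,0, 12,-1.5,0,0,0,0,0, 16,-2.5,0,0,0,0,0, 20,-3.5,0,0,0,0,0, 24,-4.5,0,0,0,0,0, 28,-5.5,0,0,0,0,0, 32,-6.5,0,0,0,0,0]'
cat > peg.py <<'E'
exec(open("t2.py").read())
cc,s=np.cos(-.23),np.sin(-.23);R=lambda w:np.round([cc*(w[0]-p[0])+s*(w[1]-p[1]),-s*(w[0]-p[0])+cc*(w[1]-p[1])],4)
e=bot.get_obs()["eef_pos"];print("tcp",R(e),e)
for c in("top","scene"):
    bot.camera(c)
    for t,z in(("button_peg",.0795),("button_pivot",.0565)):
        for r in bot.spot_point(c,t)[:2]:
            a=R(at(c,r["uv"],z)); print(c,t,a,r["confidence"],"ang",round(float(np.arctan2(a[0]+.078,.03-a[1])),2))
    for r in bot.silhouettes(c,"turn_button")[:1]:
        ys,xs=np.nonzero(r["mask"]); W=np.array([R(at(c,(x,y),.0565)) for x,y in zip(xs,ys)]); print(c,"bar mask x",W[:,0].min(),W[:,0].max(),"y",W[:,1].min(),W[:,1].max(),r["confidence"])
E
python3 peg.py
```

```text
clock: 17.9
eef_pos: [0.4716, -0.0191, 0.066]
tool_rot: [0.115, 0.993, -0.0, -0.0]
ft_force: [-1.6, -0.3, 0.6]
grip_width: 0.0002
grasp_force: 0.6
clock: 18.57
eef_pos: [0.5033, -0.025, 0.066]
tool_rot: [0.114, 0.993, 0.001, -0.0]
ft_force: [-1.8, 1.8, -0.7]
grip_width: 0.0001
grasp_force: 1.3
tcp [-0.0618 -0.0155] [ 0.50328652 -0.02499727  0.06598396]
top button_peg [-0.0737  0.0274] 0.55 ang 1.03
scene button_peg [-0.045  -0.0049] 0.65 ang 0.76
scene button_pivot [-0.0846  0.0259] 0.9 ang -1.01
scene button_pivot [ 0.0242 -0.0081] 0.41 ang 1.21
```

The peg is at about (-44,-6), angle ≈ 0.75. I'll go round to its -y side for the second push.

```bash
python3 -m inch '[-6,1,0,0,0,0,0, -8,-7,0,0,0,0,0, -10,-15,0,0,0,0,0, -10,-15,0,0,0,0,0, 0,-18,0,0,0,0,0, 11,-20,0,0,0,0,0, 22,-23,0,0,0,0,0, 22,-23,0,0,0,0,0]'; python3 -m inch '[0.9,4,0,0,0,0,0, 1.8,8,0,0,0,0,0, 2.7,12,0,0,0,0,0, 3.6,16,0,0,0,0,0, 4.6,20,0,0,0,0,0, 5.5,24,0,0,0,0,0, 6.4,28,0,0,0,0,0, 7.3,31,0,0,0,0,0]'; python3 peg.py
```

```text
clock: 19.63
eef_pos: [0.5276, -0.0494, 0.0665]
tool_rot: [0.115, 0.993, -0.0, 0.002]
ft_force: [0.3, 0.2, -0.2]
grip_width: 0.0002
grasp_force: 0.0
clock: 20.3
eef_pos: [0.5336, -0.0179, 0.0667]
tool_rot: [0.115, 0.993, -0.001, 0.001]
ft_force: [1.9, -1.7, 0.9]
grip_width: -0.0003
grasp_force: 1.0
tcp [-0.0339 -0.0017] [ 0.53358389 -0.01788777  0.06674943]
scene button_peg [-0.0344  0.0158] 0.49 ang 1.26
scene button_peg [-0.1562  0.4208] 0.3 ang -2.94
scene button_pivot [-0.0804  0.0263] 0.56 ang -0.58
```

```bash
python3 -m inch '[0.7,3,0,0,0,0,0, 1.4,6,0,0,0,0,0, 2.1,9,0,0,0,0,0, 2.6,11,0,0,0,0,0, 2.6,11,0,0,0,0,0]'; python3 -m inch '[0.2,1,0,0,0,0,0, 0.2,1,0,0,0,0,0]'; python3 peg.py
```

```text
clock: 21.12
eef_pos: [0.5353, -0.0058, 0.0661]
tool_rot: [0.114, 0.993, 0.0, -0.0]
ft_force: [0.2, -1.1, 0.5]
grip_width: -0.0003
grasp_force: 0.0
clock: 21.28
eef_pos: [0.5353, -0.0052, 0.066]
tool_rot: [0.114, 0.993, 0.0, -0.0]
ft_force: [0.9, -0.2, 0.3]
grip_width: 0.0003
grasp_force: 0.1
tcp [-0.0352  0.0111] [ 0.53528838 -0.00517634  0.06603277]
top button_peg [-0.2006  0.4416] 0.74 ang -2.85
top button_pivot [ 0.001  -0.4294] 0.39 ang 0.17
scene button_peg [-0.155   0.4248] 0.61 ang -2.95
scene button_peg [-0.0334  0.0253] 0.37 ang 1.47
scene button_pivot [-0.0853  0.026 ] 0.59 ang -1.07
scene button_pivot [-0.0435  0.029 ] 0.4 ang 1.54
```

```bash
python3 -m inch '[0.2,0.8,0,0,0,0,0, 0.2,0.8,0,0,0,0,0]'; python3 -m inch '[0.2,0.8,0,0,0,0,0, 0.2,0.8,0,0,0,0,0]'
```

```text
clock: 21.85
eef_pos: [0.5356, -0.0048, 0.0661]
tool_rot: [0.115, 0.993, -0.0, -0.0]
ft_force: [-1.2, 0.3, -1.1]
grip_width: 0.0001
grasp_force: 0.2
clock: 22.02
eef_pos: [0.536, -0.0039, 0.0661]
tool_rot: [0.115, 0.993, -0.0, 0.0]
ft_force: [0.0, -0.4, -0.8]
grip_width: 0.0002
grasp_force: 0.3
```

I'll back off, lift clear, and check in the top picture.

```bash
python3 -m inch '[-1,-4,0,0,0,0,0, -4,-18,0,0,0,0,0, -6,-26,10,0,0,0,0, -6,-26,40,0,0,0,0, -20,-40,75,0,0,0,0, -35,-75,90,0,0,0,0, -50,-110,90,0,0,0,0, -65,-145,90,0,0,0,0]'; python3 -m inch '[-20,-36,0,0,0,0,0, -40,-72,0,0,0,0,0, -60,-108,0,0,0,0,0, -80,-140,0,0,0,0,0, -80,-140,0,0,0,0,0]'; python3 peg.py
python3 - <<'E'
exec(open("t2.py").read())
im=bot.camera("top");f=5;a=np.array([245,140])
c=cv2.resize(im[140:260,245:400],None,fx=f,fy=f,interpolation=cv2.INTER_CUBIC)
P=lambda q:tuple(int(v) for v in (px("top",st(p,q))-a)*f+2)
for q in([-.078,.03,.0565],[-.028,.03,.0795]): cv2.circle(c,P(q),12,(255,0,255),1)
cv2.imwrite("pics/v8.png",c)
# angle from red pixels + gold ends
h=im.astype(int);m=(h[...,2]-h[...,1]>70)&(h[...,1]<75)&(h[...,2]>90)
ys,xs=np.nonzero(m);k=[(x,y) for x,y in zip(xs,ys) if np.linalg.norm(at("top",(x,y),.0565)[:2]-st(p,[-.05,.03,0])[:2])<.05]
W=np.array([at("top",q,.0565)[:2] for q in k]);u,sv,v=np.linalg.svd(W-W.mean(0));d=v[0]*np.sign(v[0][0]);print(len(k),"bar dir in stand deg",np.degrees(np.arctan2(d[1],d[0])+.23))
E
```

```text
clock: 22.68
eef_pos: [0.4714, -0.1503, 0.1589]
tool_rot: [0.114, 0.993, -0.0, 0.002]
ft_force: [0.9, 0.7, -0.5]
grip_width: -0.0002
grasp_force: 0.0
clock: 23.1
eef_pos: [0.3873, -0.2942, 0.1571]
tool_rot: [0.119, 0.993, -0.001, -0.0]
ft_force: [0.4, 0.3, 0.8]
grip_width: 0.0
grasp_force: 0.0
tcp [-0.1133 -0.3041] [ 0.38733269 -0.2942092   0.15709312]
top button_peg [-0.0277  0.0277] 0.65 ang 1.53
top button_pivot [-0.074   0.0276] 0.59 ang 1.03
scene button_peg [-0.0367  0.0283] 0.57 ang 1.53
scene button_pivot [-0.0728  0.0236] 0.91 ang 0.68
71 bar dir in stand deg -5.886513388268892
```

View pics/v8.png

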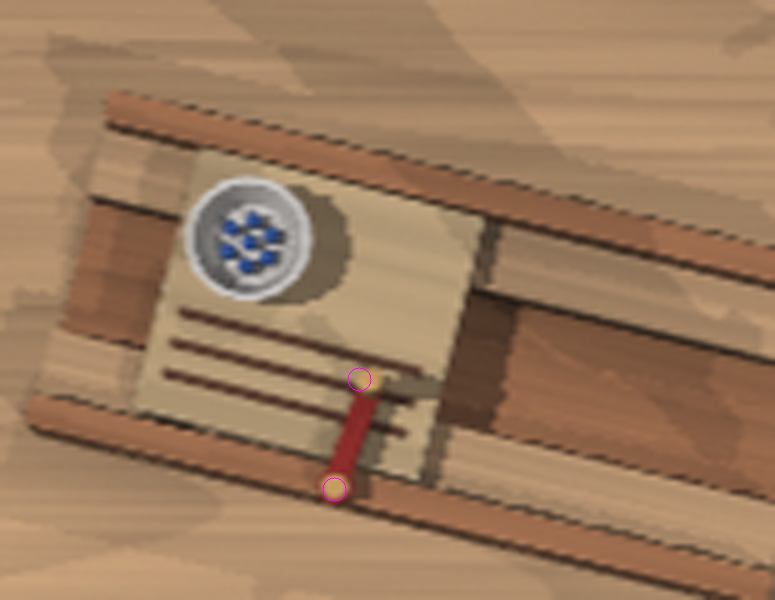

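The bar is red from the pivot at (333,488) to the peg at (370,380), and the ideal peg spot is (360,380), so it is about 5° short. The board is level with the dish upright. I'll return and push about 4.5 mm further.

```bash
python3 -m inch '[20,36,0,0,0,0,0, 40,72,0,0,0,0,0, 60,108,0,0,0,0,0, 80,140,0,0,0,0,0, 95,175,0,0,0,0,0, 110,210,0,0,0,0,0, 125,240,0,0,0,0,0, 138,257,0,0,0,0,0]'; python3 -m inch '[0,0,-25,0,0,0,0, 0,0,-55,0,0,0,0, 0,0,-80,0,0,0,0, 0,0,-90,0,0,0,0, 0,0,-90,0,0,0,0, 2,9,-90,0,0,0,0, 4,18,-90,0,0,0,0, 6,25,-90,0,0,0,0]'; python3 -m inch '[0.3,1.2,0,0,0,0,0, 0.6,2.4,0,0,0,0,0, 0.9,3.6,0,0,0,0,0, 1.2,5,0,0,0,0,0, 1.2,5,0,0,0,0,0]'
python3 - <<'E'
exec(open("t2.py").read())
e=bot.get_obs()["eef_pos"];d=np.array(e[:2])-p[:2];cc,s=np.cos(-.23),np.sin(-.23);print("tcp",cc*d[0]+s*d[1],-s*d[0]+cc*d[1],e)
E
```

```text
clock: 24.22
eef_pos: [0.5295, -0.0275, 0.1561]
tool_rot: [0.112, 0.994, 0.001, -0.0]
ft_force: [0.6, 0.2, -1.1]
grip_width: -0.0001
grasp_force: 0.0
clock: 24.88
eef_pos: [0.5367, -0.0058, 0.0681]
tool_rot: [0.114, 0.993, 0.0, 0.002]
ft_force: [-1.0, -0.4, 0.7]
grip_width: 0.0004
grasp_force: 0.0
clock: 25.3
eef_pos: [0.5362, -0.0019, 0.0664]
tool_rot: [0.115, 0.993, 0.0, 0.0]
ft_force: [0.5, -1.0, 0.3]
grip_width: 0.0001
grasp_force: 0.0
tcp -0.035050348995604504 0.014505161989963393 [ 0.5361795  -0.00188612  0.0663628 ]
```

```bash
python3 -m inch '[0.2,1,0,0,0,0,0, 0.4,2,0,0,0,0,0, 0.4,2,0,0,0,0,0]';python3 -m inch '[0.1,0.5,0,0,0,0,0, 0.1,0.5,0,0,0,0,0]'; python3 -m inch '[-1,-4,0,0,0,0,0, -4,-18,0,0,0,0,0, -6,-26,10,0,0,0,0, -6,-26,40,0,0,0,0, -20,-40,75,0,0,0,0, -35,-75,90,0,0,0,0, -50,-110,90,0,0,0,0, -65,-145,90,0,0,0,0]'; python3 -m inch '[-20,-36,0,0,0,0,0, -40,-72,0,0,0,0,0, -60,-108,0,0,0,0,0, -80,-140,0,0,0,0,0, -80,-140,0,0,0,0,0]'
python3 - <<'E'
exec(open("t2.py").read())
im=bot.camera("top")
h=im.astype(int);m=(h[...,2]-h[...,1]>70)&(h[...,1]<75)&(h[...,2]>90)
ys,xs=np.nonzero(m);k=[(x,y) for x,y in zip(xs,ys) if np.linalg.norm(at("top",(x,y),.0565)[:2]-st(p,[-.05,.03,0])[:2])<.05]
W=np.array([at("top",q,.0565)[:2] for q in k]);u,sv,v=np.linalg.svd(W-W.mean(0));d=v[0]*np.sign(v[0][0]);print(len(k),"bar dir in stand deg",np.degrees(np.arctan2(d[1],d[0])+.23))
f=5;a=np.array([245,140]);c=cv2.resize(im[140:260,245:400],None,fx=f,fy=f,interpolation=cv2.INTER_CUBIC)
cv2.imwrite("pics/v9.png",c)
E
```

```text
clock: 25.55
eef_pos: [0.5365, 0.0001, 0.0661]
tool_rot: [0.115, 0.993, 0.0, 0.0]
ft_force: [1.0, 0.2, 0.3]
grip_width: -0.0002
grasp_force: 0.3
clock: 25.72
eef_pos: [0.5365, 0.0005, 0.066]
tool_rot: [0.115, 0.993, -0.0, -0.0]
ft_force: [0.4, -0.6, -0.4]
grip_width: 0.0004
grasp_force: 0.3
clock: 26.38
eef_pos: [0.472, -0.1458, 0.1588]
tool_rot: [0.114, 0.993, -0.0, 0.002]
ft_force: [0.2, -1.2, -0.6]
grip_width: 0.0002
grasp_force: 0.0
clock: 26.8
eef_pos: [0.388, -0.2896, 0.157]
tool_rot: [0.119, 0.993, -0.001, -0.0]
ft_force: [0.6, 0.6, 0.2]
grip_width: 0.0002
grasp_force: 0.0
70 bar dir in stand deg 0.1257209106472998
```

View pics/v9.png

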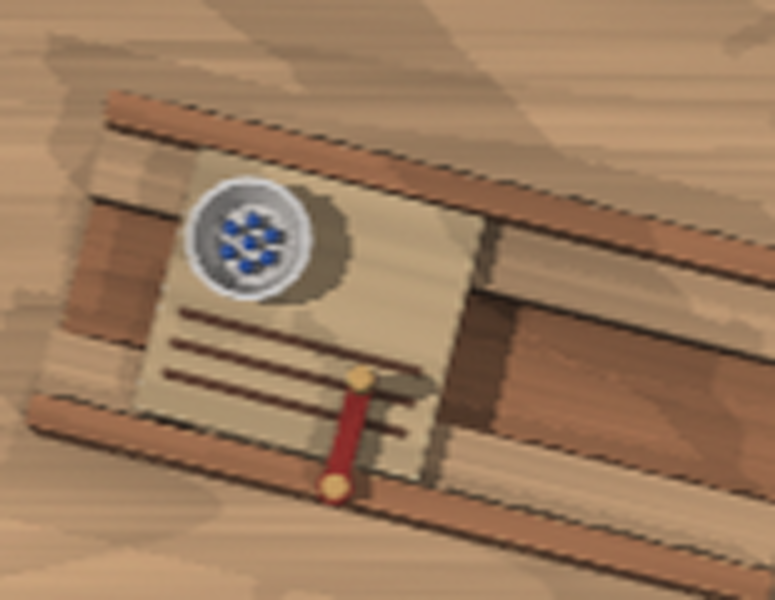

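The bar now runs straight across, from the pivot at (335,487) to the peg at (360,379), about 0.1° off square. The board is level under it, the dish upright at (250,238), and the robot is clear, so I'm handing in.

```bash
python3 -c "
from workcell import bot
print(bot.job_done())"
```

```text
the job is handed in; nothing more can be done
None
```

I handed the job in at about 27 s: the plywood board is dropped in its notches, the red turn-button measured within about 0.1° of straight across it, and the dish is upright on the board; the judge gave no verdict.

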